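# Rack the last seedling plate and hold the germination chamber open

### The job

Stand the seedling plate that leans on the wire easel upright on edge in the empty middle slot of the wire rack, lowering it all the way in rather than dropping it. Then open the lid of the germination chamber to 60 degrees and keep holding it there so that I can lower the rack in: finish with the lid still held, for it falls shut if it is let go. Leave the rack, the two plates already in it and the other things on the bench where they are.

Things in the scene. Friction and masses are not known exactly. Their poses are not given: they have to be found in the camera images.
- plate: The plate to be racked: a rigid clear square plate with a row of green seedlings, 100 x 100 mm and 16 mm thick, about 0.1 kg. Origin at its centre; x axis through its thickness, z axis up along its faces. At the start it leans back on the easel by 18 degrees, its top edge towards the robot, its x axis pointing away from the robot and up.
- easel: Easel of bent 5 mm steel wire, about 115 mm deep and 75 mm wide, fixed to the bench, its back to the robot (-x). The plate's lower edge rests on its ledge. Its back-rest ends 40 mm below the plate's top edge and its front lip is 12 mm high, so the top 35 mm of the plate are free on both faces. Origin at bench level, y along the plate's width.
- rack: Loose steel wire rack, 0.8 kg, base 156 (x) x 116 (y) mm. Origin at the centre of the underside, z up. Three slots at x = -50, 0 and +50 mm; plates stand in them with their thickness along the rack's x, width along its y. Each slot is a 20 mm gap between two 4 mm wire bows, 54 mm high; low end stops (14 mm) leave 112 mm along y for the 100 mm plate.
- slot (a point): Centre of the floor of the middle slot, the only empty one, 6 mm above the bench, axes as the rack's. A plate fully home has its centre 50 mm above this point.
- near_plate: A plate of the same kind standing in the rack's slot at x = -50 mm (robot's side). Origin at its centre. Not to be disturbed.
- far_plate: A plate of the same kind standing in the rack's slot at x = +50 mm (far side). Origin at its centre. Not to be disturbed.
- chamber: Benchtop germination chamber, a light grey box 200 (x) x 250 (y) mm, base 102 mm high, fixed to the bench. Origin at the centre of the underside, z up, front with the control panel facing -x. Its hinged hood-like lid, 200 x 250 x 40 mm with a clear window, sits on top up to 145 mm above the bench.
- lid (a joint): Angle of the lid in rad: 0 shut, growing as the front edge rises, 1.047 at 60 degrees, stop at 1.25. The hinge lies along the chamber's y at its far (+x) edge. The lid weighs about 0.5 kg, swings almost freely, has no stay or spring and falls shut from any angle.
- lid_hinge (a point): Point on the hinge axis at its middle, 105 mm above the bench. Axes turn with the lid: x points from the lid's front edge to the hinge, y along the hinge, z out of the lid's top.
- lid_handle (a point): Centre of the lid's round steel bar handle: 12 mm diameter, 100 mm long along the lid's y, standing 38 mm out from the front of the lid (32 mm free gap behind the bar), 133 mm above the bench when shut. In the axes of lid_hinge it lies at (-238, 0, +28) mm. Axes as those of lid_hinge.
- bottle: White plastic bottle, 72 mm diameter, 165 mm high, loose, beyond the chamber's left side. Origin at the centre of the underside.
- cup: Small white plastic cup, 68 mm diameter, 45 mm high, loose. Origin at the centre of the underside.
- vials: Wooden block 40 x 130 x 26 mm with five brown vials with black caps, 62 mm high in all, loose. Origin at the centre of the underside.
Things that resemble listed ones, but are neither listed nor needed, are in the scene too. What is shaped like the plate but black or red is not meant.

How it is judged:
By the outcome, as a careful person would: the job done as asked, in the order asked, and still so for the second after the job is handed in, while the arm keeps its last pose, push and grip.
It also fails if it takes over 51 s, if anything falls off the work surface, if the arm or the gripper's body presses on something with over 40 N, if the wrist force passes 120 N, or if a joint passes its speed limit or range.

### The arm

A 6-joint arm with a two-finger parallel gripper is mounted at the origin on the work surface. World frame = base frame: x ahead of the robot, y to its left, z up, the work surface at z = 0. Lengths are in m, angles in rad, forces in N, time in s.
With the tool pointing down it reaches from about 0.275 to 0.75 m from the base axis. Payload 10.2 kg.
Tool frame: the origin (TCP) lies at the very end of the fingers, on their centre line; the grasp point (between the pads) lies 19 mm behind it; z points along the fingers, y is the line along which they close (so a half turn about z gives the same grasp; the last joint's range is limited). The gripper opens to 85 mm and grips with 20 to 120 N. Pads are 22 mm wide; open, the fingers measure 114 mm over their backs; the gripper's body (76 mm by 85 mm) begins 54 mm behind the grasp point. The pads swing forward as they close: fully open they stand 13 mm farther back than shut.
Start: joints at [-1.545, 0.313, 1.498, -0, 1.331, -0.223], TCP at [0.129, -0.509, 0.231] pointing down, gripper open.
Joint ranges: [-2.94, 2.94], [-0.97, 2.17], [0.19, 2.56], [-1.23, 4.37], [0.02, 3.11], [-2.88, 2.88]. Speed limits (rad/s): [2.39, 2.39, 3.01, 3.14, 3.14, 3.14].

### API

Orientations are given as [roll, pitch, yaw] about the fixed x, y, z axes, in that order (R = Rz(yaw) Ry(pitch) Rx(roll)).
In Python, from rig import * gives the robot as it stands. The module is installed in compiled form; this text tells all that it offers.
- The arm moves only by the tool move_arm, never from a script. Its argument "motion" is a list of rows, each an object of numbers: "tx", "ty", "tz": the shift along the tool's x, y, z in mm; "yaw": the turn about the tool's z in rad; "hand": the opening, from 0 (shut) to 1 (fully open). In form: [{"tx": .., "ty": .., "tz": .., "yaw": .., "hand": ..}, ...]. A call has 1 to 20 rows; each row is the pose to reach, as a shift and turn from the pose commanded when the call began, along the tool's axes at that moment; what a row does not reach only later rows make up. A row lasts 1/8 s, in which the tool goes at most 62.5 mm and 10.7 degrees, less where a joint would pass 70% of its speed; a pose out of reach is approached as far as the arm can. A call with a gripper value outside its range is refused whole. The fingers move at their own pace and stop on an object; "force" is the grip in N (left out, the last holds). Time passes only in rows, so rows that repeat a pose let the fingers close. It gives the time, the measured TCP pose, the force, the opening and the grip force at its end, in the units of the state.
- state(): the state, without advancing time (a new reading comes with each control period).
- snapshot(name): name is "scene" or "top" or "wrist"; returns a dict with "img" (420x560x3 uint8, blue, green, red), "range_z" (420x560 float32, m along the optical axis (not along the pixel's ray), 0 where there is no reading), "fx", "fy", "cx", "cy" (pixels), "pose" (4x4, takes a point from camera to world coordinates); the wrist camera has in their place "T_tool_cam" (4x4, takes a point from camera to tool coordinates, whose origin is the TCP and whose axes are the flange's). Camera axes: x right, y down, z forward; pixel columns grow to the right and rows downward; lengths in m; the calibration is good to about 2 mm. A picture is of the moment at which its call begins: read the wrist's pose just before it.
- finish_job(): hands the job in; it is judged then, once.
Trained networks look in a picture, given as the dict that the camera call returned (one of the last four; its "shot" number tells which), for a name from the list of things; names that differ only in an ending like _2 or _b are one class to them, and where a whole thing is asked for, a point or a joint stands for the part that bears it (a point fixed in the world has none). Each returns a list of dicts, best first, with "p" (0 to 1); they miss things now and then, are a little off and sometimes report something else, mostly with a low value. They report only what shows in the picture. A call takes as long as a camera call. They do not tell look-alikes from the thing itself.
- look_for(picture, target): "point" ([x, y, z] in m, in world coordinates, good to about 4 mm: the middle of the surface that is visible of it).
- regions_of(picture, target): "pixels" (420x560 bool, what is visible of it).
- spot_point(picture, target): "point" ([x, y, z] in m, in world coordinates, good to about 4 mm: a listed point, or the origin of a listed thing).
The state is a dict: "clock": time; "joint_positions": joint angles; "qvel": joint speeds; "joint_efforts": joint torques, N m; "ee_pos": TCP position; "tcp_rot": TCP orientation; "contact_force": force on the tool from outside, world axes, zero at the start; "torque": the same for the moment, N m; "grip_width": finger opening in m; "gripper_force": force on a finger pad.
Only numpy, scipy, OpenCV 4.12 (cv2) and the standard library are available. Lean on these libraries where they do the work, as an engineer would, in place of code of your own. Each camera call takes 0.05 s, during which the arm holds its last target. There are 200 camera calls.

## Working session

There is one attempt and no reset: what is moved stays moved. The work goes in short steps, Python scripts to look and compute and a tool call to move; the robot and the scene stay as the last step left them, time stands still between calls to the robot, and variables do not carry over. Pictures are saved under pics/ and viewed, at most 10 in all, crops included, and the job is handed in when it is done.

Besides the shell and the picture viewer there is one more tool, called after "Emit:" as name(argument=value, ...) on one line, values as JSON. move_arm: Moves the arm, as the interface text tells. Its arguments: {"type":"object","properties":{"motion":{"type":"array","items":{"type":"object","properties":{"tx":{"type":"number"},"ty":{"type":"number"},"tz":{"type":"number"},"yaw":{"type":"number"},"hand":{"type":"number"}}}},"force":{"type":"number"}},"required":["motion"]}

```bash
mkdir -p pics
python3 - <<'E'
from rig import *
import cv2, numpy as np
s=state(); print(s['clock'],s['ee_pos'],s['tcp_rot'],s['grip_width'])
for c in ["scene","top"]:
    p=snapshot(c); cv2.imwrite(f"pics/{c}.png",p['img'])
    for t in ["plate","easel","rack","slot","near_plate","far_plate","chamber","lid_handle","lid_hinge","bottle","cup","vials"]:
        print(c,t,[(round(r['p'],2),np.round(r['point'],3).tolist()) for r in spot_point(p,t)[:4]])
print(state()['clock'])
E
```

```text
0.0 [ 0.12926055 -0.50857554  0.23073853] [-3.14031275e+00 -2.77705616e-04  2.48821994e-01] 0.08565017502294685
scene plate [(0.91, [0.491, -0.37, 0.059]), (0.86, [0.321, -0.157, 0.006]), (0.76, [0.283, -0.343, 0.01]), (0.74, [0.458, -0.534, 0.005])]
scene easel [(0.58, [0.75, -0.016, -0.001]), (0.48, [0.487, -0.376, 0.002])]
scene rack [(0.64, [0.536, -0.132, -0.001]), (0.27, [0.49, -0.115, 0.06])]
scene slot [(0.92, [0.532, -0.129, 0.005]), (0.49, [0.58, -0.15, 0.053])]
scene near_plate [(0.71, [0.49, -0.116, 0.058])]
scene far_plate [(0.92, [0.579, -0.148, 0.054]), (0.23, [0.75, -0.011, -0.003])]
scene chamber [(0.8, [0.526, 0.228, -0.001])]
scene lid_handle [(0.73, [0.421, 0.143, 0.129])]
scene lid_hinge [(0.71, [0.606, 0.286, 0.107])]
scene bottle [(0.65, [0.5, 0.509, 0.004])]
scene cup []
scene vials [(0.72, [0.728, -0.288, 0.003]), (0.23, [0.49, -0.375, 0.005])]
top plate [(0.93, [0.284, -0.543, 0.013]), (0.81, [0.322, -0.16, 0.008]), (0.8, [0.283, -0.345, 0.01]), (0.61, [0.495, -0.372, 0.059])]
top easel [(0.6, [0.493, -0.371, -0.0])]
top rack []
top slot [(0.61, [0.532, -0.132, 0.004])]
top near_plate [(0.75, [0.484, -0.114, 0.056])]
top far_plate [(0.83, [0.578, -0.15, 0.055])]
top chamber [(0.63, [0.528, 0.226, -0.001])]
top lid_handle [(0.93, [0.419, 0.143, 0.132])]
top lid_hinge [(0.67, [0.498, 0.51, 0.003])]
top bottle [(0.96, [0.496, 0.51, 0.002])]
top cup [(0.69, [0.748, -0.011, 0.002])]
top vials [(0.97, [0.729, -0.295, 0.004])]
1.3
```

View pics/scene.png

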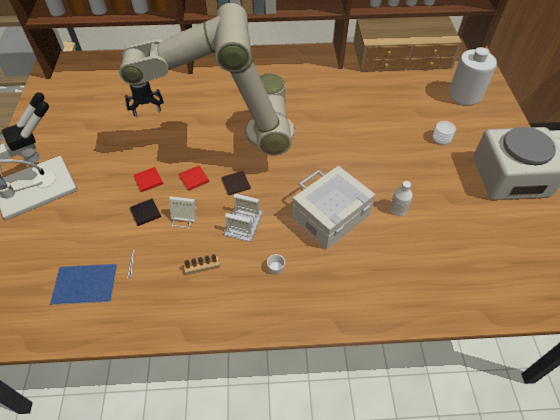

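View pics/top.png

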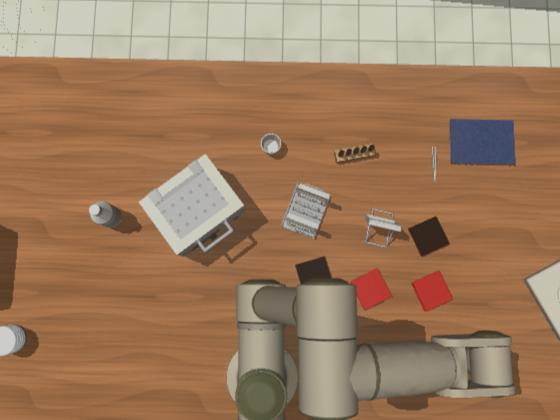

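```bash
cat > h.py <<'E'
from rig import *
import cv2, numpy as np
def cloud(p):
    z=p['range_z']; v,u=np.indices(z.shape)
    c=np.stack([(u-p['cx'])/p['fx']*z,(v-p['cy'])/p['fy']*z,z,np.ones_like(z)],-1)
    if 'pose' in p: T=p['pose']
    else:
        s=p['state']; T=np.eye(4); r,pt,y=s['tcp_rot']
        cx=lambda a:np.array([[1,0,0],[0,np.cos(a),-np.sin(a)],[0,np.sin(a),np.cos(a)]])
        cy=lambda a:np.array([[np.cos(a),0,np.sin(a)],[0,1,0],[-np.sin(a),0,np.cos(a)]])
        cz=lambda a:np.array([[np.cos(a),-np.sin(a),0],[np.sin(a),np.cos(a),0],[0,0,1]])
        T[:3,:3]=cz(y)@cy(pt)@cx(r); T[:3,3]=s['ee_pos']; T=T@p['T_tool_cam']
    w=c@T.T; w=w[...,:3]; w[z<=0]=np.nan
    return w
def wrist():
    s=state(); p=snapshot("wrist"); p['state']=s; return p
def box(P):  # min-area rectangle of xy points
    r=cv2.minAreaRect((P[:,:2]*1000).astype(np.float32)); b=cv2.boxPoints(r)
    e=max((b[1]-b[0],b[2]-b[1]),key=np.linalg.norm)
    return np.round(r[0],1),np.round(r[1],1),round(float(np.degrees(np.arctan2(e[1],e[0]))),1),len(P)
def goto(x,y,z,yaw,s=None):  # mm, deg -> tool-axis shift
    s=s or state(); q=s['tcp_rot'][2]; d=np.array([x,y,z])-1000*np.array(s['ee_pos'])
    dyaw=(np.radians(yaw)-q+np.pi)%(2*np.pi)-np.pi
    return dict(tx=round(np.cos(q)*d[0]+np.sin(q)*d[1],1),ty=round(np.sin(q)*d[0]-np.cos(q)*d[1],1),tz=round(-d[2],1),yaw=round(-dyaw,3))
E
python3 - <<'E'
from h import *
for c in ["scene","top"]:
    p=snapshot(c); w=cloud(p)
    for t,c0,lo in [("plate",(.487,-.371),.085),("near",(.487,-.115),.095),("far",(.579,-.149),.095),("handle",(.42,.143),.12)]:
        m=(np.hypot(w[...,0]-c0[0],w[...,1]-c0[1])<.075)&(w[...,2]>lo)&(w[...,2]<.2)
        if t=="handle": m&=((w[...,0]-.527)*.786+(w[...,1]-.227)*.618<-.125)
        if m.sum()>5: print(c,t,box(w[m]),np.round(np.median(w[m],0),3),w[m][:,2].max())
print(goto(460,-371,250,80))
E
```

```text
scene plate (array([ 486.1, -369.5]), array([99.9, 35.4]), 76.7, 192) [ 0.489 -0.368  0.1  ] 0.11572301468966151
scene near (array([ 490.4, -115.6]), array([100.4,  27.2]), 72.6, 118) [ 0.493 -0.114  0.103] 0.11250457249932322
scene far (array([ 585.2, -150.1]), array([98.8, 25. ]), 70.0, 128) [ 0.587 -0.15   0.104] 0.11364846886155666
scene handle (array([422.6, 139.5]), array([ 19.9, 112.7]), -51.8, 77) [0.424 0.14  0.136] 0.1439532856331347
top plate (array([ 481., -370.]), array([100.9,  23. ]), 78.0, 207) [ 0.48  -0.369  0.105] 0.11401776053332258
top near (array([ 484.2, -116.8]), array([98.1, 17.4]), 69.6, 180) [ 0.484 -0.115  0.105] 0.11495715935941586
top far (array([ 579. , -150.8]), array([99.6, 18.4]), 70.0, 175) [ 0.578 -0.151  0.105] 0.11485334654209889
top handle (array([420.3, 141.8]), array([ 22.6, 110.8]), -51.8, 176) [0.415 0.139 0.137] 0.1479818909164874
{'tx': np.float64(354.5), 'ty': np.float64(-52.1), 'tz': np.float64(-18.7), 'yaw': np.float64(-1.147)}
```

Run:
```python
from h import *
print(goto(478,-369,190,78)); print(np.round(snapshot("wrist")['T_tool_cam'],3))
```

```text
{'tx': np.float64(372.4), 'ty': np.float64(-49.6), 'tz': np.float64(41.3), 'yaw': np.float64(-1.113)}
[[-0.001 -0.966 -0.26   0.067]
 [ 1.    -0.    -0.001 -0.001]
 [ 0.001 -0.26   0.966 -0.144]
 [ 0.     0.     0.     1.   ]]
```

Emit:
move_arm(motion=[{"tx": 60, "ty": -8, "tz": 0, "yaw": -0.18, "hand": 0.7}, {"tx": 120, "ty": -16, "tz": 0, "yaw": -0.36, "hand": 0.7}, {"tx": 180, "ty": -24, "tz": 0, "yaw": -0.54, "hand": 0.7}, {"tx": 240, "ty": -32, "tz": 0, "yaw": -0.72, "hand": 0.7}, {"tx": 300, "ty": -40, "tz": 10, "yaw": -0.9, "hand": 0.7}, {"tx": 345, "ty": -46, "tz": 25, "yaw": -1.05, "hand": 0.7}, {"tx": 372, "ty": -50, "tz": 41, "yaw": -1.113, "hand": 0.7}, {"tx": 372, "ty": -50, "tz": 41, "yaw": -1.113, "hand": 0.7}, {"tx": 372, "ty": -50, "tz": 41, "yaw": -1.113, "hand": 0.7}])

```text
clock: 2.58
ee_pos: [0.477, -0.3693, 0.1908]
tcp_rot: [3.141, 0.001, 1.361]
contact_force: [-0.0, 0.8, -0.1]
grip_width: 0.06
gripper_force: 0.0
```

Run:
```python
from h import *
p=wrist(); cv2.imwrite("pics/w1.png",p['img']); w=cloud(p); s=p['state']
print(s['ee_pos'],s['tcp_rot'],s['grip_width'])
for lo,hi in [(.02,.04),(.04,.06),(.06,.08),(.08,.1),(.1,.13)]:
    m=(np.hypot(w[...,0]-.485,w[...,1]+.37)<.075)&(w[...,2]>lo)&(w[...,2]<hi)
    if m.sum()>9: print(lo,box(w[m]),np.round(np.median(w[m],0),3))
print([(round(r['p'],2),np.round(r['point'],3)) for r in spot_point(p,"plate")[:3]])
print(goto(478,-369,105,78,s))
```

```text
[ 0.47703003 -0.36932598  0.1908194 ] [3.14124256e+00 6.00449392e-04 1.36052414e+00] 0.060000140560061595
0.02 (array([ 481.2, -366.5]), array([98.7, 82.6]), 78.0, 578) [ 0.51  -0.368  0.03 ]
0.04 (array([ 483.5, -366.9]), array([98.7, 53.1]), 77.7, 600) [ 0.504 -0.366  0.05 ]
0.06 (array([ 499.6, -369.3]), array([99.7, 17.7]), 85.8, 577) [ 0.501 -0.365  0.071]
0.08 (array([ 493.6, -367.7]), array([100.5,  21.1]), 87.4, 726) [ 0.494 -0.363  0.091]
0.1 (array([ 481.1, -367.2]), array([100. ,  19.1]), 78.2, 2739) [ 0.482 -0.363  0.108]
[(0.94, array([ 0.324, -0.159,  0.008])), (0.9, array([ 0.285, -0.343,  0.008])), (0.79, array([ 0.49 , -0.372,  0.061]))]
{'tx': np.float64(0.5), 'ty': np.float64(0.9), 'tz': np.float64(85.8), 'yaw': np.float64(-0.001)}
```

View pics/w1.png

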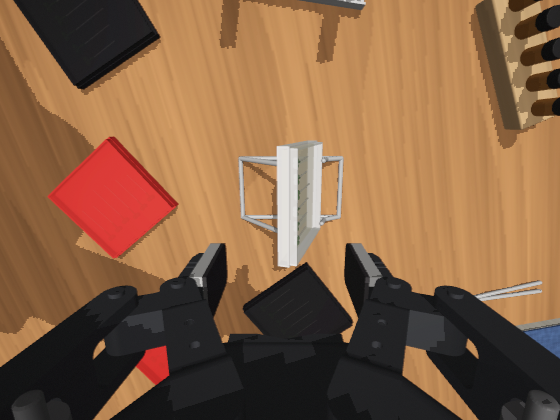

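Emit:
move_arm(motion=[{"tx": 2, "ty": 5, "tz": 50, "yaw": 0, "hand": 0.7}, {"tx": 2, "ty": 5, "tz": 85, "yaw": 0, "hand": 0.7}, {"tx": 2, "ty": 5, "tz": 110, "yaw": 0, "hand": 0.7}, {"tx": 2, "ty": 5, "tz": 110, "yaw": 0, "hand": 0.7}, {"tx": 2, "ty": 5, "tz": 110, "yaw": 0, "hand": 0.1}, {"tx": 2, "ty": 5, "tz": 110, "yaw": 0, "hand": 0.1}, {"tx": 2, "ty": 5, "tz": 110, "yaw": 0, "hand": 0.1}, {"tx": 2, "ty": 5, "tz": 110, "yaw": 0, "hand": 0.1}, {"tx": 2, "ty": 5, "tz": 110, "yaw": 0, "hand": 0.1}], force=20)

```text
clock: 3.8
ee_pos: [0.4837, -0.3686, 0.082]
tcp_rot: [3.138, 0.002, 1.362]
contact_force: [0.8, -0.6, 7.1]
grip_width: 0.0222
gripper_force: 18.8
```

Emit:
move_arm(motion=[{"tx": 0, "ty": 0, "tz": -8, "yaw": 0, "hand": 0.1}, {"tx": 0, "ty": 1, "tz": -16, "yaw": 0, "hand": 0.1}, {"tx": 0, "ty": 8, "tz": -30, "yaw": 0, "hand": 0.1}, {"tx": 0, "ty": 12, "tz": -55, "yaw": 0, "hand": 0.1}, {"tx": 0, "ty": 12, "tz": -85, "yaw": 0, "hand": 0.1}, {"tx": 0, "ty": 12, "tz": -120, "yaw": 0, "hand": 0}, {"tx": 0, "ty": 12, "tz": -150, "yaw": 0, "hand": 0}, {"tx": 0, "ty": 12, "tz": -150, "yaw": 0, "hand": 0}, {"tx": 0, "ty": 12, "tz": -150, "yaw": 0, "hand": 0}], force=35)

```text
clock: 4.92
ee_pos: [0.4941, -0.37, 0.2289]
tcp_rot: [-3.14, -0.001, 1.362]
contact_force: [-0.7, 0.1, -0.6]
grip_width: 0.0153
gripper_force: 34.3
```

Run:
```python
from h import *
p=wrist(); cv2.imwrite("pics/w2.png",p['img']); s=p['state']
print(s['ee_pos'],s['tcp_rot'],s['grip_width'],s['gripper_force'])
for c in ["scene","top"]:
    q=snapshot(c); w=cloud(q)
    m=(np.hypot(w[...,0]-s['ee_pos'][0],w[...,1]-s['ee_pos'][1])<.065)&(w[...,2]>.13)&(w[...,2]<.22)
    P=w[m]; print(c,box(P),P[:,2].min())
    if c=="scene": cv2.imwrite("pics/s2.png",cv2.resize(q['img'][100:280,100:340],None,fx=3,fy=3))
    d=np.array([np.cos(np.radians(-12)),np.sin(np.radians(-12))])
    x=(P[:,:2]-s['ee_pos'][:2])@d
    for lo in np.arange(.13,.22,.015):
        k=(P[:,2]>lo)&(P[:,2]<lo+.015)
        if k.sum(): print(round(lo,3),np.round(np.percentile(x[k],[2,50,98])*1000,1),k.sum())
```

```text
[ 0.49409868 -0.36996204  0.22889793] [-3.13951906e+00 -1.35657897e-03  1.36171963e+00] 0.015261070662610997 34.2964768409729
scene (array([ 503.5, -371.8]), array([102.9,  24.8]), 85.6, 306) 0.14625174586429557
0.145 [ 1.1  8.6 14.1] 38
0.16 [ 2.9 10.3 16. ] 64
0.175 [-0.5  9.9 15.1] 61
0.19 [-1.1 10.3 15.6] 83
0.205 [-0.1 10.5 14.9] 60
top (array([ 475.7, -419.6]), array([0., 0.]), 0.0, 1) 0.18489664864272148
0.175 [-7.6 -7.6 -7.6] 1
```

View pics/s2.png

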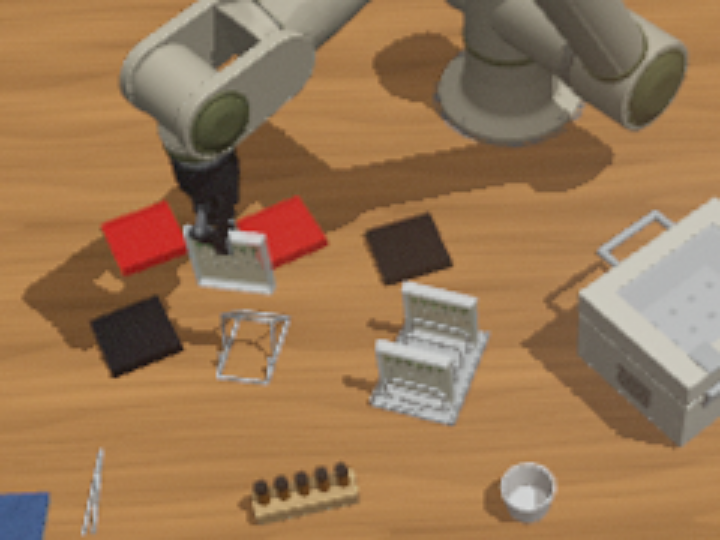

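View pics/w2.png

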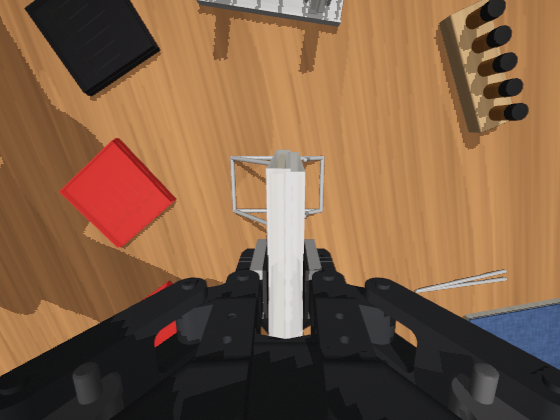

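Emit:
move_arm(motion=[{"tx": 40, "ty": -2, "tz": 0, "yaw": 0.03, "hand": 0}, {"tx": 90, "ty": -5, "tz": 0, "yaw": 0.06, "hand": 0}, {"tx": 140, "ty": -7, "tz": 0, "yaw": 0.09, "hand": 0}, {"tx": 190, "ty": -10, "tz": 0, "yaw": 0.12, "hand": 0}, {"tx": 225, "ty": -12, "tz": 0, "yaw": 0.14, "hand": 0}, {"tx": 240, "ty": -12, "tz": 0, "yaw": 0.14, "hand": 0}, {"tx": 240, "ty": -12, "tz": 0, "yaw": 0.14, "hand": 0}, {"tx": 240, "ty": -12, "tz": 0, "yaw": 0.14, "hand": 0}])

```text
clock: 6.08
ee_pos: [0.5325, -0.1342, 0.23]
tcp_rot: [-3.141, 0.0, 1.221]
contact_force: [0.1, -0.5, -0.7]
grip_width: 0.0152
gripper_force: 34.3
```

Run:
```python
from h import *
p=wrist(); cv2.imwrite("pics/w3.png",p['img']); s=p['state']; w=cloud(p)
print(s['ee_pos'],s['tcp_rot'],s['grip_width'])
e=np.array(s['ee_pos']); y=s['tcp_rot'][2]; tx=np.array([np.cos(y),np.sin(y)]); ty=np.array([np.sin(y),-np.cos(y)])
d=w[...,:2]-e[:2]; X=d@tx*1000; Y=d@ty*1000; Z=w[...,2]*1000
def rep(n,m):
    m=m&np.isfinite(Z)
    if m.sum()>20: print(n,box(np.stack([X[m],Y[m]],-1)/1000),'X',np.round(np.percentile(X[m],[1,99]),1),'Y',np.round(np.percentile(Y[m],[2,50,98]),1),'Z',np.round(np.percentile(Z[m],[5,50,95]),1))
rep('held',(Z>245)&(Z<275)&(abs(Y)<12)&(X>12))
rep('near',(Z>98)&(Z<118)&(Y<-30)&(Y>-75)&(abs(X)<75))
rep('far',(Z>98)&(Z<118)&(Y>30)&(Y<75)&(abs(X)<75))
rep('bows',(Z>48)&(Z<62)&(abs(Y)<30)&(abs(X)<75))
hm=(abs(Y)<14)&(Z>140)&(Z<250)&(X>40); 
for z in range(145,260,15): rep(z,hm&(Z>z)&(Z<z+15))
```

```text
[ 0.53246277 -0.13421176  0.23002684] [-3.14125083e+00  2.93423574e-04  1.22086921e+00] 0.015217146049001705
held (array([31.5,  0. ]), array([39., 24.]), 0.0, 3894) X [12.2 50.9] Y [-10.9   0.3  10.9] Z [251.4 253.7 264.3]
near (array([  3.8, -49.1]), array([ 16.5, 100.2]), -0.3, 1955) X [-44.7  52.9] Y [-56.8 -48.6 -41.1] Z [103.6 106.8 108.2]
far (array([ 4. , 50.9]), array([16.6, 99.7]), -0.0, 1906) X [-43.9  52.9] Y [42.7 49.9 58.5] Z [103.8 106.7 108.2]
bows (array([43.4,  0.2]), array([27.9,  7.9]), 81.2, 37) X [37.7 45.5] Y [-13.1  -9.9  14. ] Z [48.3 49.8 53.1]
160 (array([50.5,  1.8]), array([ 1.5, 15.6]), -80.8, 38) X [49.3 51. ] Y [-5.5  2.5  9.3] Z [160.1 168.3 174.7]
175 (array([50.5,  1.4]), array([ 1.6, 15.7]), -81.2, 52) X [49.3 51. ] Y [-6.2  1.5  8.9] Z [176.3 182.8 188.7]
190 (array([50.5,  1.4]), array([ 1.5, 16. ]), -81.7, 72) X [49.3 51. ] Y [-6.4  0.5  8.8] Z [190.8 197.5 204.1]
205 (array([50.4,  1.2]), array([ 1.6, 15.8]), -81.5, 86) X [49.2 51.1] Y [-6.4  1.6  8.7] Z [205.6 213.9 219.7]
220 (array([50.5,  0.9]), array([ 1.5, 15.9]), -81.8, 108) X [49.2 51.1] Y [-6.8  0.7  8.4] Z [220.5 228.1 233.4]
235 (array([50.4,  0.7]), array([ 1.6, 16.1]), -81.8, 163) X [49.2 51. ] Y [-7.   1.2  8.4] Z [235.6 243.1 249.4]
```

View pics/w3.png

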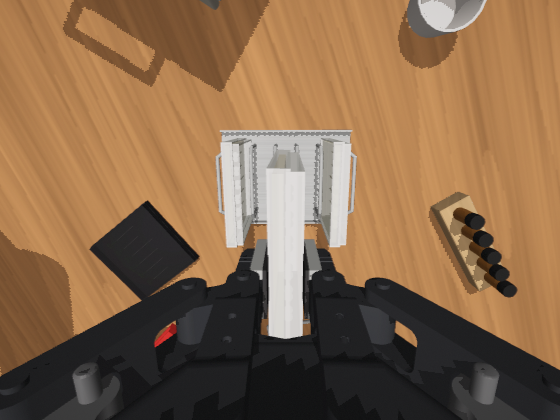

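Emit:
move_arm(motion=[{"tx": 3, "ty": -0.5, "tz": 30, "yaw": 0, "hand": 0}, {"tx": 3, "ty": -0.5, "tz": 60, "yaw": 0, "hand": 0}, {"tx": 3, "ty": -0.5, "tz": 78, "yaw": 0, "hand": 0}, {"tx": 3, "ty": -0.5, "tz": 80, "yaw": 0, "hand": 0}, {"tx": 3, "ty": -0.5, "tz": 80, "yaw": 0, "hand": 0}])

```text
clock: 6.75
ee_pos: [0.5334, -0.1307, 0.151]
tcp_rot: [3.141, 0.0, 1.221]
contact_force: [0.9, -0.3, -0.6]
grip_width: 0.0149
gripper_force: 34.3
```

```bash
cat > look.py <<'E'
from h import *
p=wrist(); s=p['state']; w=cloud(p)
print(s['clock'],s['ee_pos'],s['tcp_rot'],s['contact_force'])
e=np.array(s['ee_pos']); y=s['tcp_rot'][2]; tx=np.array([np.cos(y),np.sin(y)]); ty=np.array([np.sin(y),-np.cos(y)])
d=w[...,:2]-e[:2]; X=d@tx*1000; Y=d@ty*1000; Z=w[...,2]*1000
def rep(n,m):
    m=m&np.isfinite(Z)
    if m.sum()>8: print(n,box(np.stack([X[m],Y[m]],-1)/1000),'X',np.round(np.percentile(X[m],[1,99]),1),'Y',np.round(np.percentile(Y[m],[2,50,98]),1),'Z',np.round(np.percentile(Z[m],[5,50,95]),1))
E
python3 - <<'E'
from look import *
rep('near',(Z>98)&(Z<118)&(Y<-30)&(Y>-75)&(abs(X)<75))
rep('far',(Z>98)&(Z<118)&(Y>30)&(Y<75)&(abs(X)<75))
rep('held',(Z>90)&(Z<150)&(abs(Y)<14)&(X>45))
rep('bow-',(Z>48)&(Z<66)&(Y<-8)&(Y>-17)&(abs(X)<60)); rep('bow+',(Z>48)&(Z<66)&(Y>9.5)&(Y<19)&(abs(X)<60))
b=np.array([.532,-.134]); cv2.imwrite("pics/w4.png",p['img'])
E
```

```text
6.75 [ 0.53339569 -0.13074227  0.15095819] [3.14062477e+00 1.64528632e-04 1.22114493e+00] [ 0.87807645 -0.28433706 -0.63359378]
near (array([  4. , -48.8]), array([16.8, 93. ]), -0.5, 3486) X [-40.2  49.9] Y [-56.5 -48.1 -40.8] Z [102.3 106.7 108.1]
far (array([ 3.6, 51.1]), array([94.1, 16.8]), 0.0, 3422) X [-40.4  49.9] Y [42.9 49.9 58.7] Z [102.  106.7 108.1]
held (array([50.3,  1.3]), array([ 1.7, 16.7]), -85.4, 295) X [49.3 51. ] Y [-6.4  1.4  8.9] Z [ 96.6 129.3 149.3]
```

View pics/w4.png

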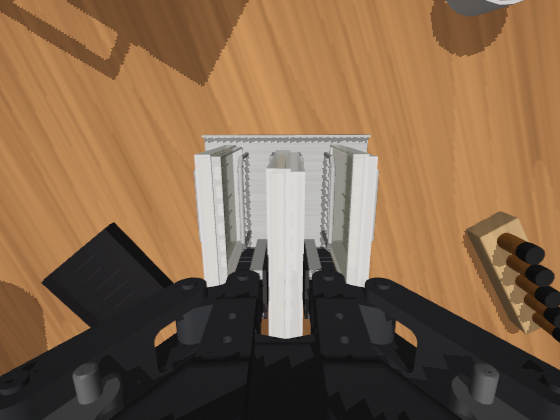

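Emit:
move_arm(motion=[{"tx": 0, "ty": 0, "tz": 8, "yaw": 0, "hand": 0}, {"tx": 0, "ty": 0, "tz": 16, "yaw": 0, "hand": 0}, {"tx": 0, "ty": 0, "tz": 24, "yaw": 0, "hand": 0}, {"tx": 0, "ty": 0, "tz": 32, "yaw": 0, "hand": 0}, {"tx": 0, "ty": 0, "tz": 40, "yaw": 0, "hand": 0}, {"tx": 0, "ty": 0, "tz": 40, "yaw": 0, "hand": 0}])

```text
clock: 7.55
ee_pos: [0.5329, -0.13, 0.1096]
tcp_rot: [-3.14, -0.0, 1.222]
contact_force: [0.1, 0.9, 0.2]
grip_width: 0.0153
gripper_force: 34.3
```

No contact; the plate is inside the bows. Continue to just above the floor.

Emit:
move_arm(motion=[{"tx": 0, "ty": 0, "tz": 8, "yaw": 0, "hand": 0}, {"tx": 0, "ty": 0, "tz": 15, "yaw": 0, "hand": 0}, {"tx": 0, "ty": 0, "tz": 20, "yaw": 0, "hand": 0}, {"tx": 0, "ty": 0, "tz": 23, "yaw": 0, "hand": 0}, {"tx": 0, "ty": 0, "tz": 25, "yaw": 0, "hand": 0}, {"tx": 0, "ty": 0, "tz": 26, "yaw": 0, "hand": 0}, {"tx": 0, "ty": 0, "tz": 26, "yaw": 0, "hand": 0}])

```text
clock: 8.43
ee_pos: [0.5332, -0.1301, 0.0844]
tcp_rot: [3.141, 0.0, 1.222]
contact_force: [-0.4, -0.1, -1.4]
grip_width: 0.0152
gripper_force: 34.3
```

Emit:
move_arm(motion=[{"tx": 0, "ty": 0, "tz": 0.8, "yaw": 0, "hand": 0}, {"tx": 0, "ty": 0, "tz": 1.5, "yaw": 0, "hand": 0}, {"tx": 0, "ty": 0, "tz": 2, "yaw": 0, "hand": 0}, {"tx": 0, "ty": 0, "tz": 2, "yaw": 0, "hand": 0}])

```text
clock: 8.93
ee_pos: [0.5336, -0.1303, 0.0833]
tcp_rot: [3.14, 0.0, 1.222]
contact_force: [-0.7, 1.0, 6.6]
grip_width: 0.0152
gripper_force: 35.2
```

Emit:
move_arm(motion=[{"tx": 0, "ty": 0, "tz": 0, "yaw": 0, "hand": 0.25}, {"tx": 0, "ty": 0, "tz": 0, "yaw": 0, "hand": 0.33}, {"tx": 0, "ty": 0, "tz": 0, "yaw": 0, "hand": 0.33}, {"tx": 0, "ty": 0, "tz": -20, "yaw": 0, "hand": 0.33}, {"tx": 0, "ty": 0, "tz": -50, "yaw": 0, "hand": 0.33}, {"tx": 0, "ty": 0, "tz": -90, "yaw": 0, "hand": 0.33}, {"tx": 0, "ty": 0, "tz": -130, "yaw": 0, "hand": 0.33}, {"tx": 0, "ty": 0, "tz": -130, "yaw": 0, "hand": 0.33}])

```text
clock: 9.93
ee_pos: [0.5342, -0.1305, 0.2151]
tcp_rot: [3.136, 0.001, 1.222]
contact_force: [0.2, 0.6, -0.2]
grip_width: 0.0282
gripper_force: 0.0
```

Run:
```python
from look import *
print(s['grip_width'])
for n,a,b in [('near',-75,-30),('mid',-20,20),('far',30,75)]: rep(n,(Z>95)&(Z<125)&(Y<b)&(Y>a)&(abs(X)<75))
q=snapshot("top"); w=cloud(q)
m=(np.hypot(w[...,0]-.42,w[...,1]-.143)<.07)&((w[...,0]-.527)*.786+(w[...,1]-.227)*.618<-.125)&(w[...,2]>.12)&(w[...,2]<.15)
print(box(w[m]))
print([(round(r['p'],2),np.round(r['point'],3)) for n in ("lid_handle","lid_hinge") for r in spot_point(q,n)[:2]])
print(goto(420,143,215,128.2,s)); print(goto(420,143,215,128.2,dict(s,ee_pos=[.533,-.13,.215])))
cv2.imwrite("pics/w5.png",p['img'])
```

```text
9.925 [ 0.53420184 -0.1305347   0.21513522] [3.13585492e+00 5.71814042e-04 1.22191982e+00] [ 0.15710014  0.63150925 -0.17191045]
0.028232939259052306
near (array([  0.3, -49.4]), array([16.5, 99.7]), -0.2, 2118) X [-45.1  49.6] Y [-57.2 -48.9 -41.4] Z [100.9 106.7 108.2]
mid (array([1. , 0.8]), array([ 15.8, 100.1]), -0.4, 1981) X [-47.5  50.4] Y [-6.9  0.7  8.5] Z [105.1 106.8 108.2]
far (array([ 1.2, 50.4]), array([16.6, 97.8]), -0.1, 2064) X [-43.4  49.5] Y [42.3 49.4 58.1] Z [100.9 106.6 108.2]
(array([420. , 141.7]), array([ 23.1, 111. ]), -51.6, 178)
[(0.98, array([0.417, 0.144, 0.133]))]
{'tx': np.float64(218.0), 'ty': np.float64(-200.8), 'tz': np.float64(0.1), 'yaw': np.float64(-1.016)}
{'tx': np.float64(217.9), 'ty': np.float64(-199.5), 'tz': np.float64(-0.0), 'yaw': np.float64(-1.016)}
```

View pics/w5.png

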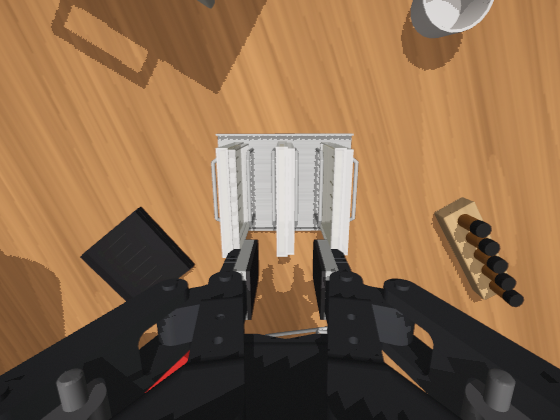

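Emit:
move_arm(motion=[{"tx": 36, "ty": -33, "tz": 0, "yaw": -0.17, "hand": 0.35}, {"tx": 72, "ty": -66, "tz": 0, "yaw": -0.34, "hand": 0.35}, {"tx": 109, "ty": -100, "tz": 0, "yaw": -0.51, "hand": 0.35}, {"tx": 145, "ty": -133, "tz": 0, "yaw": -0.68, "hand": 0.35}, {"tx": 180, "ty": -166, "tz": 0, "yaw": -0.85, "hand": 0.35}, {"tx": 207, "ty": -191, "tz": 0, "yaw": -0.98, "hand": 0.35}, {"tx": 218, "ty": -201, "tz": 0, "yaw": -1.016, "hand": 0.35}, {"tx": 218, "ty": -201, "tz": 0, "yaw": -1.016, "hand": 0.35}, {"tx": 218, "ty": -201, "tz": 0, "yaw": -1.016, "hand": 0.35}])

```text
clock: 11.25
ee_pos: [0.4193, 0.1426, 0.212]
tcp_rot: [-3.141, 0.0, 2.235]
contact_force: [1.2, -1.6, -0.2]
grip_width: 0.0298
gripper_force: 0.0
```

Run:
```python
from look import *
print(s['grip_width'])
rep('bar',(Z>122)&(Z<150)&(abs(Y)<14)&(X>-35)&(X<35)); rep('bar+posts',(Z>122)&(Z<150)&(Y<14)&(Y>-14))
rep('lidfront',(Z>138)&(Z<160)&(Y>20)&(Y<80)); rep('lidneg',(Z>138)&(Z<160)&(Y<-20)&(Y>-80))
cv2.imwrite("pics/w6.png",p['img'])
```

```text
11.25 [0.41928994 0.14258871 0.21204822] [-3.14111448e+00  2.50800688e-05  2.23538206e+00] [ 1.20318718 -1.56127727 -0.20078778]
0.029782948288654458
bar (array([ 0.1, -0.4]), array([11.6, 69.8]), -0.2, 1342) X [-34.3  34.3] Y [-6.  -0.1  5.4] Z [136.2 139.3 140.8]
bar+posts (array([0.4, 3.8]), array([110.5,  20.2]), 0.1, 2458) X [-53.3  55.1] Y [-5.9  0.7 12.8] Z [136.1 139.3 140.9]
lidfront (array([10.8, 50. ]), array([228.1,  60. ]), 0.0, 15238) X [-51.4 123.4] Y [33.8 58.4 79.1] Z [143.5 146.  147.3]
```

View pics/w6.png

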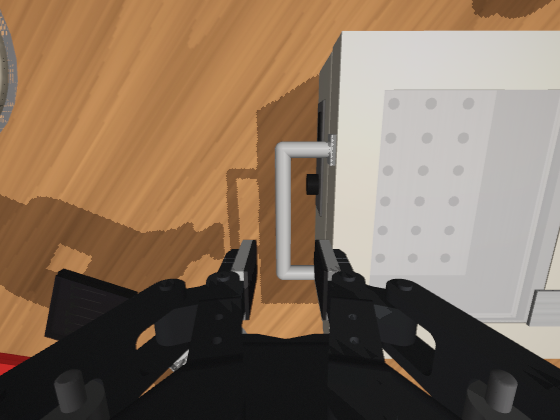

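Emit:
move_arm(motion=[{"tx": 0, "ty": -1, "tz": 35, "yaw": 0, "hand": 0.33}, {"tx": 0, "ty": -1, "tz": 60, "yaw": 0, "hand": 0.33}, {"tx": 0, "ty": -1, "tz": 80, "yaw": 0, "hand": 0.33}, {"tx": 0, "ty": -1, "tz": 93, "yaw": 0, "hand": 0.33}, {"tx": 0, "ty": -1, "tz": 94, "yaw": 0, "hand": 0.33}, {"tx": 0, "ty": -1, "tz": 94, "yaw": 0, "hand": 0.05}, {"tx": 0, "ty": -1, "tz": 94, "yaw": 0, "hand": 0.05}, {"tx": 0, "ty": -1, "tz": 94, "yaw": 0, "hand": 0.05}], force=40)

```text
clock: 12.3
ee_pos: [0.4172, 0.1418, 0.1188]
tcp_rot: [-3.138, 0.001, 2.238]
contact_force: [-6.8, -8.9, 3.8]
grip_width: 0.0102
gripper_force: 39.1
```

Run:
```python
from h import *
s=state(); print(s['ee_pos'],s['grip_width'],s['gripper_force'],s['contact_force'])
# arc in tool axes: ty = horizontal toward hinge, tz down
r,ph=np.hypot(238,28),np.arctan2(28,238)
for a in np.arange(5,66,5):
    t=ph+np.radians(a); print(a, round(238-r*np.cos(t),1), round(-(r*np.sin(t)-28),1))
```

```text
[0.41724761 0.14184737 0.11881478] 0.010152859675438447 39.100245237350464 [-6.80480731 -8.85734881  3.82686428]
5 3.3 -20.6
10 8.5 -40.9
15 15.4 -60.6
20 23.9 -79.7
25 34.1 -98.0
30 45.9 -115.2
35 59.1 -131.4
40 73.7 -146.4
45 89.5 -160.1
50 106.5 -172.3
55 124.4 -183.0
60 143.2 -192.1
65 162.8 -199.5
```

Emit:
move_arm(motion=[{"tx": 0, "ty": -1.5, "tz": -5, "yaw": 0, "hand": 0.05}, {"tx": 0, "ty": 0, "tz": -12, "yaw": 0, "hand": 0.05}, {"tx": 0, "ty": 2, "tz": -21, "yaw": 0, "hand": 0.05}, {"tx": 0, "ty": 4, "tz": -31, "yaw": 0, "hand": 0.05}, {"tx": 0, "ty": 7, "tz": -41, "yaw": 0, "hand": 0.05}, {"tx": 0, "ty": 10.3, "tz": -51, "yaw": 0, "hand": 0.05}, {"tx": 0, "ty": 14, "tz": -60.6, "yaw": 0, "hand": 0.05}, {"tx": 0, "ty": 14, "tz": -60.6, "yaw": 0, "hand": 0.05}])

```text
clock: 13.3
ee_pos: [0.4289, 0.1511, 0.1799]
tcp_rot: [-3.14, 0.001, 2.238]
contact_force: [-0.7, -7.4, -1.2]
grip_width: 0.0109
gripper_force: 39.0
```

Run:
```python
from look import *
print(s['grip_width'],s['gripper_force'])
rep('bar',(Z>185)&(Z<215)&(abs(Y)<14)&(X>15)&(X<45)); 
m=np.isfinite(Z)&(abs(X-60)<60)&(Y>35)&(Y<110)&(Z>120)&(Z<215)
A=np.polyfit(Y[m],Z[m],1); print('lid slope deg',np.degrees(np.arctan(A[0])),m.sum())
```

```text
13.3 [0.42894862 0.15107749 0.17990026] [-3.14036125e+00  1.08386695e-03  2.23822984e+00] [-0.71754178 -7.39356047 -1.23410891]
0.010900863233895828 38.997180461883545
bar (array([30.,  5.]), array([30.2, 17.5]), 0.7, 1737) X [15.4 44.8] Y [-3.7  2.1  8.8] Z [195.8 199.  200.4]
lid slope deg -8.684532768664992 41155
```

Emit:
move_arm(motion=[{"tx": 0, "ty": 4, "tz": -9.6, "yaw": 0, "hand": 0.05}, {"tx": 0, "ty": 8.5, "tz": -19.1, "yaw": 0, "hand": 0.05}, {"tx": 0, "ty": 13.4, "tz": -28.3, "yaw": 0, "hand": 0.05}, {"tx": 0, "ty": 18.7, "tz": -37.4, "yaw": 0, "hand": 0.05}, {"tx": 0, "ty": 24.4, "tz": -46.1, "yaw": 0, "hand": 0.05}, {"tx": 0, "ty": 30.5, "tz": -54.6, "yaw": 0, "hand": 0.05}, {"tx": 0, "ty": 37, "tz": -62.8, "yaw": 0, "hand": 0.05}, {"tx": 0, "ty": 43.7, "tz": -70.8, "yaw": 0, "hand": 0.05}, {"tx": 0, "ty": 50.8, "tz": -78.5, "yaw": 0, "hand": 0.05}, {"tx": 0, "ty": 58.3, "tz": -85.8, "yaw": 0, "hand": 0.05}, {"tx": 0, "ty": 58.3, "tz": -85.8, "yaw": 0, "hand": 0.05}])

```text
clock: 14.72
ee_pos: [0.4738, 0.1863, 0.2672]
tcp_rot: [-3.138, 0.002, 2.238]
contact_force: [-12.4, -13.5, 14.4]
grip_width: 0.01
gripper_force: 39.9
```

Emit:
move_arm(motion=[{"tx": 0, "ty": -1.5, "tz": -2, "yaw": 0, "hand": 0.05}, {"tx": 0, "ty": 5.5, "tz": -9, "yaw": 0, "hand": 0.05}, {"tx": 0, "ty": 14, "tz": -16, "yaw": 0, "hand": 0.05}, {"tx": 0, "ty": 22.5, "tz": -22.5, "yaw": 0, "hand": 0.05}, {"tx": 0, "ty": 31, "tz": -28.4, "yaw": 0, "hand": 0.05}, {"tx": 0, "ty": 40, "tz": -34, "yaw": 0, "hand": 0.05}, {"tx": 0, "ty": 49.3, "tz": -39.3, "yaw": 0, "hand": 0.05}, {"tx": 0, "ty": 49.3, "tz": -39.3, "yaw": 0, "hand": 0.05}])

```text
clock: 15.72
ee_pos: [0.5137, 0.2177, 0.3057]
tcp_rot: [3.141, 0.002, 2.238]
contact_force: [-1.0, -7.3, 6.3]
grip_width: 0.0102
gripper_force: 40.6
```

```bash
cat > lid.py <<'E'
from h import *
s=state(); print(s['clock'],s['ee_pos'],s['contact_force'],s['gripper_force'])
c=np.array([np.cos(np.radians(38.3)),np.sin(np.radians(38.3))]); n=np.array([-c[1],c[0]])
rng=np.random.default_rng(0)
for cam in ["scene","top","wrist"]:
    p=wrist() if cam=="wrist" else snapshot(cam); w=cloud(p)
    try: R=regions_of(p,"lid")
    except Exception as e: print(e); continue
    if not R: print(cam,'none'); continue
    P=w[R[0]['pixels']]; P=P[np.isfinite(P[:,0])]; 
    h=(P[:,:2]-[.527,.227])@c; z=P[:,2]; best=(0,)
    for _ in range(1500):   # RANSAC for dominant line in the side view
        i,j=rng.choice(len(h),2,False); v=np.array([h[j]-h[i],z[j]-z[i]]); L=np.hypot(*v)
        if L<.04: continue
        d=abs((h-h[i])*v[1]-(z-z[i])*v[0])/L; k=(d<.003).sum()
        if k>best[0]: best=(k,d<.003)
    q=np.stack([h[best[1]],z[best[1]]],1); m=q.mean(0); u=np.linalg.svd(q-m,full_matrices=False)[2][0]
    print(cam,round(R[0]['p'],2),len(h),best[0],'angle',round(np.degrees(np.arctan(u[1]/u[0])),1),m.round(3),'z',z.min().round(3),z.max().round(3))
    cv2.imwrite(f"pics/lid_{cam}_{int(s['clock']*100)}.png",p['img'])
E
python3 lid.py
```

```text
15.725 [0.51368589 0.21774105 0.30572564] [-1.04015523 -7.28935641  6.33919299] 40.56531608104706
scene 0.69 3426 1762 angle -54.2 [0.071 0.213] z -0.006 0.328
top 0.63 1045 474 angle -53.8 [0.053 0.233] z -0.01 0.325
wrist 0.61 38212 23149 angle -53.8 [0.052 0.242] z -0.0 0.381
```

Emit:
move_arm(motion=[{"tx": 0, "ty": 5, "tz": -3, "yaw": 0, "hand": 0.05}, {"tx": 0, "ty": 11, "tz": -6, "yaw": 0, "hand": 0.05}, {"tx": 0, "ty": 17, "tz": -8.7, "yaw": 0, "hand": 0.05}, {"tx": 0, "ty": 22.5, "tz": -11, "yaw": 0, "hand": 0.05}, {"tx": 0, "ty": 22.5, "tz": -11, "yaw": 0, "hand": 0.05}, {"tx": 0, "ty": 22.5, "tz": -11, "yaw": 0, "hand": 0.05}])

```text
clock: 16.77
ee_pos: [0.531, 0.2316, 0.3164]
tcp_rot: [3.142, 0.001, 2.237]
contact_force: [-1.0, -5.3, 6.7]
grip_width: 0.0099
gripper_force: 40.6
```

```bash
python3 lid.py; ls pics
```

```text
16.775 [0.53103911 0.2316188  0.31643101] [-1.02242678 -5.2932174   6.663414  ] 40.62797248363495
scene 0.91 3207 1792 angle -60.5 [0.082 0.217] z -0.013 0.336
top 0.92 1051 458 angle -59.7 [0.063 0.243] z -0.004 0.336
wrist 0.69 32829 18180 angle -59.4 [0.063 0.252] z -0.001 0.366
lid_scene_1572.png
lid_scene_1677.png
lid_top_1572.png
lid_top_1677.png
lid_wrist_1572.png
lid_wrist_1677.png
s2.png
scene.png
top.png
w1.png
w2.png
w3.png
w4.png
w5.png
w6.png
```

View pics/lid_scene_1677.png

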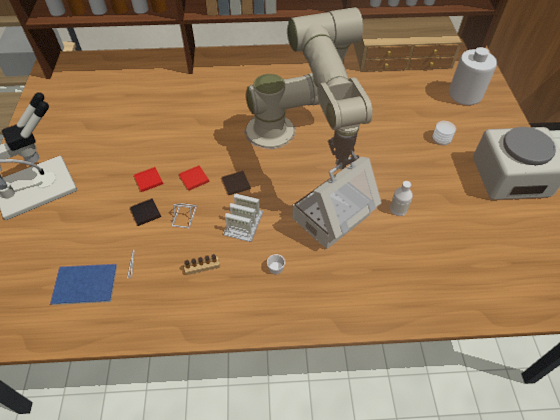

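The picture shows three plates standing in the rack (around 243,215), the easel empty (183,215), the lid held open by its handle (345,160), and everything else in place.

```bash
python3 -c "
from rig import *
print(finish_job())"
```

```text
the job is handed in; nothing more can be done
None
```

The seedling plate stands fully home in the rack's middle slot, and the arm is holding the lid open by its handle at about 60° (three cameras read 59.4–60.5°). The job was handed in at about 17 s, with the rack, the other two plates and the rest of the bench showing no visible change in the last picture.

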